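Power up the bean grinder and start grinding

TASK

Get the coffee grinder grinding with fingertip presses alone: on the switched socket block press down the raised end of the wide rocker until it has tipped right over, then on the grinder press the long bar key fully down (it stays down), then press the round key fully down and finish while still holding it down with the fingers. Leave the narrow rocker and the square key as they are, and do not lift, shove or knock over the grinder or the other things on the worktop.

Things in the scene. Friction and masses are not known exactly. Their poses are not given: they have to be found in the camera images.
- switch_block: White switched socket block, 150 (x) x 130 (y) x 40 mm high, fixed. Origin: centre of underside; z up, -x side faces roughly the robot. Two white rockers side by side in its front half, round sockets behind them; in the one behind the wide rocker sits a black plug (35 mm across, top at z = 63, centre x = +42, y = +27 mm, with a stub to x = +77 mm).
- wide_rocker (a joint): Tilt of the wide rocker (rad): 0 = off, near end (-x of the block) raised; 0.34 = on, near end down (stop). Plate 60 (block x) x 42 (y) x 9 mm; pivot line along the block's y through the plate's middle, at x = -30, y = +27, z = 46 mm in the block's frame. No spring, only friction (0.035 N m): 4 to 6 N on the end tips it and it stays where left.
- wide_rocker_end (a point): Place to press on the wide rocker: on its top, 21 mm from the pivot toward the near end. Moves with the rocker: about 54 mm above the worktop when off, 47 mm when on. Room: wall cabinets hang over the work, fronts at world x = 0.60, undersides 0.60 m up; a side wall stands at y = +0.45. Cross with the TCP low (0.14 m up).
- narrow_rocker (a joint): Tilt of the narrow rocker, same sense and range as the wide one: 0 to 0.34 rad. Starts off; to be left alone.
- narrow_rocker_end (a point): Same point on the narrow rocker, a plate 60 x 24 x 9 mm, pivot at x = -30, y = -36, z = 46 mm in the block's frame.
- grinder: Bean grinder, loose, about 1.6 kg: low aluminium body 150 (x) x 165 (y) x 55 mm high. Origin: centre of underside; z up, -x side faces roughly the robot. Three grey keys in a row at x = -40 mm: long bar y = +50, square y = 0, round y = -50 mm. Behind them an amber hopper (76 mm across, x = +34, y = +35, top z = 108 mm) and a steel cap (56 mm across, x = +34, y = -42, top z = 81 mm).
- bar_key (a joint): Travel of the long bar key (m): 0 up, 0.006 fully down. It has no spring: it takes 3 N to push and stays down.
- bar_key_top (a point): Centre of the top of the long bar key, 44 (grinder y) x 24 (x) mm; moves with the key: 65 mm above the worktop when up, 59 when down (4 mm above the body).
- square_key (a joint): Travel of the square key (m): 0 up, 0.006 down, sprung. To be left alone.
- square_key_top (a point): Centre of the top of the square key, 20 x 20 mm.
- round_key (a joint): Travel of the round key (m): 0 up, 0.006 fully down; a spring pushes it back up with 1.2 N at the top and 3.6 N at the bottom, so it must be held.
- round_key_top (a point): Centre of the top of the round key, 30 mm across; moves with the key.
- teaspoon: Steel teaspoon lying loose, 130 x 27 x 11 mm, long along its x, between the block and the grinder. Bystander.
- mug: Striped white mug, 60 x 83 x 49 mm high with its handle. Bystander.
- tuna_tin: Round tin, 86 mm across, 40 mm high. Bystander.
- lemon_a: Lemon, 71 x 53 x 51 mm. Bystander.
- pepper_mill: Wooden pepper mill, 58 mm across, 170 mm high, behind the work. Bystander.
- spice_0: Spice jar with a red lid, 45 mm across, 106 mm high, behind the work. Bystander.
- salt_shaker: Salt shaker, 44 mm across, 90 mm high. Bystander.

How it is judged:
On the way, in this order (a step that is already met when the one before it is completed fails the run):
1. the wide rocker is tipped over to on (value of joint wide_rocker above 0.27 rad), for 0.1 s.
2. the bar key is pressed down (value of joint bar_key above 0.0045 m), for 0.1 s.
At the end, for the whole second after the job is handed in: Wide rocker on (over 0.27 of 0.34 rad), bar key down and round key held down by the fingers (each over 4.5 of 6 mm, more than 0.5 N of the fingers on the grinder); square key up (under 2 mm), narrow rocker off (under 0.1 rad), grinder level and within 20 mm of where it stood (value of joint wide_rocker above 0.27 rad and value of joint each of bar_key, round_key above 0.0045 m and contact force between the fingers and grinder above 0.5 N and value of joint square_key below 0.002 m and value of joint narrow_rocker below 0.1 rad and distance of grinder from where it was at the start of the episode below 0.02 m and angle between grinder's own z axis and vertical below 0.05 rad); the arm keeps its last pose, push and grip.
It fails at once if the bar key is pressed before the wide rocker is on (value of joint bar_key above 0.003 m and value of joint wide_rocker below 0.25 rad).
It fails at once if the round key is pressed before the bar key is down (value of joint round_key above 0.003 m and value of joint bar_key below 0.004 m).
It fails at once if the square key is pressed or the narrow rocker tipped (value of joint square_key above 0.003 m or value of joint narrow_rocker above 0.12 rad).
It fails at once if the grinder is lifted, tipped or shoved (distance of grinder from where it was at the start of the episode above 0.02 m or height (world z) of grinder above 0.008 m or angle between grinder's own z axis and vertical above 0.08 rad).
It fails at once if another thing on the worktop is lifted or knocked about (distance of any of teaspoon, mug, tuna_tin, lemon_a, pepper_mill, spice_0, salt_shaker from where it was at the start of the episode above 0.03 m).
It also fails if it takes over 51 s, if anything falls off the work surface, if the arm or the gripper's body presses on something with over 40 N, if the wrist force passes 120 N, or if a joint passes its speed limit or range.

ROBOT

A 6-joint arm with a two-finger parallel gripper is mounted at the origin on a cart in front of the work surface, level with it; the furniture and walls round the work are solid. World frame = base frame: x ahead of the robot, y to its left, z up, the work surface at z = 0. Lengths are in m, angles in rad, forces in N, time in s.
With the tool pointing down it reaches from about 0.35 to 0.85 m from the base axis. Payload 8.1 kg.
Tool frame: the origin (TCP) lies between the finger pads, 19 mm behind the fingertips; this is the grasp point; z points along the fingers, y is the line along which they close (so a half turn about z gives the same grasp; the last joint's range is limited). The gripper opens to 93 mm and grips with 3 to 60 N. Pads are 15 mm wide; open, the fingers measure 128 mm over their backs; the gripper's body (75 mm by 188 mm) begins 65 mm behind the grasp point.
Start: joints at [-1.405, 0.13, 1.488, -0, 1.523, -0.085], TCP at [0.149, -0.581, 0.237] pointing down, gripper open.
Joint ranges: [-2.96, 2.96], [-0.89, 2.26], [0.02, 2.5], [-1.34, 4.48], [0, 2.73], [-2.66, 2.66]. Speed limits (rad/s): [2.39, 2.39, 2.79, 3.14, 3.14, 3.14].

INTERFACE

Orientations are given as a rotation vector (axis times angle).
In Python, from plant import robot gives the robot as it stands.
- The arm moves only by the tool carry_out, never from a script. Its argument "rows" is a list of rows, each a list of 6 numbers: the shift along the tool's x, y, z in m, then the turn, a rotation vector about the tool's x, y, z in degrees. A call has 1 to 12 rows; each row is the pose to reach, as a shift and turn from the pose commanded when the call began, along the tool's axes at that moment; what a row does not reach only later rows make up. A row lasts 1/8 s, in which the tool goes at most 62.5 mm and 10.7 degrees, less where a joint would pass 70% of its speed; a pose out of reach is approached as far as the arm can. A call with a gripper value outside its range is refused whole. "jaw" is the closure in counts, from 0 (fully open) to 255 (shut), set as the call begins (left out, the last holds). The fingers move at their own pace and stop on an object; "force" is the grip in N (left out, the last holds). Time passes only in rows, so rows that repeat a pose let the fingers close. It gives the time, the measured TCP pose, the force, the opening and the grip force at its end, in the units of the state.
- robot.read_state(): the state, without advancing time (a new reading comes with each control period).
- robot.read_camera(name): name is "scene" or "side" or "wrist"; returns the picture (384x512x3 uint8, red, green, blue); there is no depth.
- robot.camera_model(name): a dict with "fx", "fy", "cx", "cy" (pixels), "dist" ([k1, k2, p1, p2, k3] as OpenCV has them; the pictures are not rectified), "R" (3x3) and "t" (3): a world point X has camera coordinates R X + t; the wrist camera has in their place "mount" (4x4, takes a point from camera to tool coordinates, whose origin is the TCP and whose axes are the flange's). Camera axes: x right, y down, z forward; pixel columns grow to the right and rows downward; lengths in m; the calibration is good to about 2 mm. A picture is of the moment at which its call begins: read the wrist's pose just before it. camera_model takes no time and is no camera call.
- robot.close_job(): hands the job in; it is judged then, once.
Trained networks look in the newest picture that a camera, given by its name, has taken for a name from the list of things; names that differ only in an ending like _2 or _b are one class to them, and where a whole thing is asked for, a point or a joint stands for the part that bears it (a point fixed in the world has none). Each returns a list of dicts, best first, with "conf" (0 to 1); they miss things now and then, are a little off and sometimes report something else, mostly with a low value. They report only what shows in the picture. A call takes as long as a camera call.
- robot.outline_of(camera, target): "pixels" (384x512 bool, what is visible of it) and "pixel" ([column, row] in pixels, amid what is visible of it).
The state is a dict: "t": time; "q": joint angles; "dq": joint speeds; "joint_torque": joint torques, N m; "tool_pos": TCP position; "orientation": TCP orientation; "force": force on the tool from outside, world axes, zero at the start; "wrist_torque": the same for the moment, N m; "opening": finger opening in m; "gripper_force": force on a finger pad.
Only numpy, scipy, OpenCV 4.12 (cv2) and the standard library are available. Lean on these libraries where they do the work, as an engineer would, in place of code of your own. Each camera call takes 0.05 s, during which the arm holds its last target. There are 200 camera calls.

## Working session

There is one attempt and no reset: what is moved stays moved. The work goes in short steps, Python scripts to look and compute and a tool call to move; the robot and the scene stay as the last step left them, time stands still between calls to the robot, and variables do not carry over. Pictures are saved under pics/ and viewed, at most 10 in all, crops included, and the job is handed in when it is done.

Besides the shell and the picture viewer there is one more tool, called after "Emit:" in YAML: its name, and indented under it one key for each argument. carry_out: Moves the arm, as the interface text tells. Its arguments: {"type":"object","properties":{"rows":{"type":"array"},"jaw":{"type":"number"},"force":{"type":"number"}},"required":["rows"]}

```bash
mkdir -p pics; cat > h.py <<'E'
import numpy as np, cv2
from scipy.spatial.transform import Rotation as Ro
from plant import robot
def cam(name,st=None):
    m=robot.camera_model(name); K=np.array([[m['fx'],0,m['cx']],[0,m['fy'],m['cy']],[0,0,1.]])
    d=np.array(m['dist'],float)
    if 'mount' in m:
        st=st or robot.read_state(); T=np.eye(4); T[:3,:3]=Ro.from_rotvec(st['orientation']).as_matrix(); T[:3,3]=st['tool_pos']
        C=np.linalg.inv(T@np.array(m['mount'])); R,t=C[:3,:3],C[:3,3]
    else: R,t=np.array(m['R']),np.array(m['t'])
    return K,d,R,t
def proj(c,X):
    K,d,R,t=c; return cv2.projectPoints(np.atleast_2d(np.array(X,float)),cv2.Rodrigues(R)[0],t,K,d)[0][:,0]
def ray(c,px,z):
    K,d,R,t=c; u=cv2.undistortPoints(np.array([[px]],float),K,d)[0,0]
    o=-R.T@t; v=R.T@np.array([u[0],u[1],1]); return o+v*(z-o[2])/v[2]
def save(name,f):
    im=robot.read_camera(name); cv2.imwrite('pics/'+f,im[:,:,::-1]); return im
E
python3 - <<'E'
from h import *
a=save('scene','s.png');b=save('side','d.png')
cv2.imwrite('pics/both.png',cv2.resize(np.hstack([a,b]),(800,300))[:,:,::-1])
print(robot.read_state()['orientation'])
for n,c in (('scene',cam('scene')),('side',cam('side'))):
    print(n,'campos',(-c[2].T@c[3]).round(2))
    for o,z in [('switch_block',.02),('grinder',.03),('wide_rocker',.046),('wide_rocker_end',.05),('narrow_rocker_end',.05),('bar_key_top',.065),('square_key_top',.065),('round_key_top',.065),('teaspoon',.005)]:
        for r in robot.outline_of(n,o)[:2]: print(o,round(r['conf'],2),np.round(r['pixel']),r['pixels'].sum(),ray(c,r['pixel'],z).round(3))
E
```

```text
[-3.11527504e+00 -3.92749768e-01  8.52550980e-05]
scene campos [-0.35  0.46  0.93]
switch_block 0.65 [205. 233.] 1427 [0.525 0.151 0.02 ]
grinder 0.81 [263. 203.] 879 [ 0.55  -0.117  0.03 ]
grinder 0.39 [215. 183.] 273 [ 0.765 -0.01   0.03 ]
wide_rocker_end 0.72 [208. 234.] 143 [0.484 0.155 0.05 ]
narrow_rocker_end 0.64 [220. 225.] 67 [0.505 0.097 0.05 ]
narrow_rocker_end 0.26 [217. 184.] 258 [ 0.736 -0.004  0.05 ]
teaspoon 0.46 [238. 212.] 22 [ 0.577 -0.016  0.005]
side campos [-0.94 -0.5   0.78]
switch_block 0.8 [185. 196.] 697 [0.537 0.126 0.02 ]
grinder 0.86 [257. 202.] 1846 [ 0.542 -0.135  0.03 ]
narrow_rocker_end 0.42 [189. 195.] 55 [0.491 0.089 0.05 ]
bar_key_top 0.53 [239. 200.] 60 [ 0.469 -0.091  0.065]
round_key_top 0.59 [272. 200.] 26 [ 0.493 -0.196  0.065]
teaspoon 0.51 [223. 204.] 69 [ 0.547 -0.013  0.005]
```

View pics/s.png

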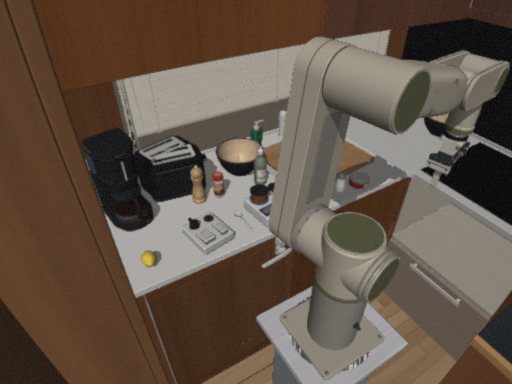

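The scene view shows the block around pixel (208,232) and the grinder mostly hidden behind the arm at about (260,203). I'll move the wrist camera over the work for a closer look.

Emit:
carry_out:
  rows:
    - [0.03,-0.04,-0.03,0,0,0]
    - [0.07,-0.08,-0.06,0,0,2]
    - [0.11,-0.13,-0.1,0,0,4]
    - [0.15,-0.18,-0.1,0,0,6]
    - [0.19,-0.23,-0.1,0,0,8]
    - [0.23,-0.27,-0.1,0,0,10]
    - [0.27,-0.32,-0.1,0,0,12]
    - [0.31,-0.37,-0.1,0,0,14]
    - [0.34,-0.41,-0.1,0,0,14.4]
    - [0.374,-0.452,-0.1,0,0,14.4]
    - [0.374,-0.452,-0.1,0,0,14.4]
    - [0.374,-0.452,-0.1,0,0,14.4]
  jaw: 255
  force: 20

```text
t: 2.5
tool_pos: [0.399, -0.0506, 0.3375]
orientation: [3.141, 0.001, -0.0]
force: [0.3, -0.8, -0.3]
opening: 0.0003
gripper_force: 0.0
```

```bash
cat > look.py <<'E'
from h import *
import sys
def look(f):
    st=robot.read_state(); a=save('wrist',f); c=cam('wrist',st)
    print(st['t'],st['tool_pos'],st['orientation'],st['force'],st['opening'],'cam',(-c[2].T@c[3]).round(3))
    for o,z in [('switch_block',.04),('grinder',.055),('wide_rocker_end',.05),('narrow_rocker_end',.05),('bar_key_top',.065),('square_key_top',.065),('round_key_top',.065),('teaspoon',.005),('mug',.03),('pepper_mill',.1),('spice_0',.1),('tuna_tin',.04),('salt_shaker',.09),('lemon_a',.03)]:
        for r in robot.outline_of('wrist',o)[:2]:
            if r['conf']>.3: print(o,round(r['conf'],2),np.round(r['pixel']),r['pixels'].sum(),ray(c,r['pixel'],z).round(4))
look(sys.argv[1])
E
python3 look.py w1.png
```

```text
2.5 [ 0.39895716 -0.05058958  0.33746748] [ 3.14116552e+00  1.10009572e-03 -2.52461279e-04] [ 0.34775891 -0.79388871 -0.25484036] 0.00033320570329546916 cam [ 0.477 -0.051  0.484]
switch_block 0.63 [105.  55.] 12151 [0.5218 0.1345 0.04  ]
grinder 0.59 [321.  57.] 15222 [ 0.5182 -0.1357  0.055 ]
wide_rocker_end 0.93 [82. 83.] 1617 [0.4882 0.1635 0.05  ]
narrow_rocker_end 0.58 [130.  73.] 970 [0.4996 0.1022 0.05  ]
bar_key_top 0.68 [286.  91.] 692 [ 0.4778 -0.0927  0.065 ]
square_key_top 0.64 [325.  84.] 267 [ 0.4859 -0.1405  0.065 ]
round_key_top 0.59 [367.  77.] 507 [ 0.4942 -0.1909  0.065 ]
round_key_top 0.58 [134.  72.] 966 [0.5001 0.0918 0.065 ]
teaspoon 0.58 [222.  26.] 867 [ 0.5613 -0.0115  0.005 ]
mug 0.95 [472.  91.] 2466 [ 0.4787 -0.3461  0.03  ]
```

View pics/w1.png

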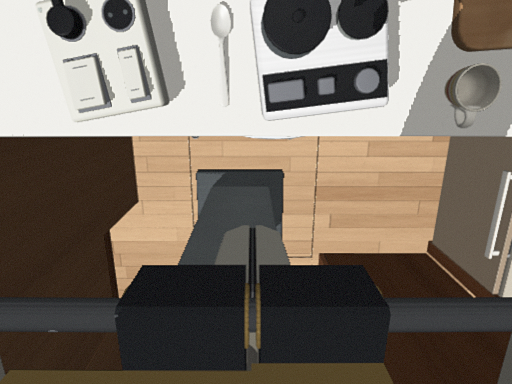

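The wrist view shows the wide rocker at (84,83), the bar key at (286,91), and the round key at (367,78), all matching the networks. Block and grinder are both turned about +10°. Next I'll go over the rocker end.

Emit:
carry_out:
  rows:
    - [0.01,-0.04,0.03,0,0,-2]
    - [0.02,-0.08,0.06,0,0,-4]
    - [0.03,-0.12,0.09,0,0,-6]
    - [0.05,-0.16,0.13,0,0,-8]
    - [0.06,-0.19,0.17,0,0,-10]
    - [0.069,-0.211,0.2,0,0,-10]
    - [0.069,-0.211,0.235,0,0,-10]
    - [0.069,-0.211,0.247,0,0,-10]
    - [0.069,-0.211,0.247,0,0,-10]

```text
t: 4.38
tool_pos: [0.4676, 0.1602, 0.0901]
orientation: [3.13, 0.273, -0.002]
force: [0.1, -0.8, -0.2]
opening: 0.0008
gripper_force: 0.0
```

```bash
python3 look.py w2.png; python3 - <<'E'
from h import *
st=robot.read_state();c=cam('wrist',st);T=Ro.from_rotvec(st['orientation']).as_matrix()
print(proj(c,[st['tool_pos']+T@np.array([0,0,.019])]), proj(c,[[.4675,.16,.054]]))
E
```

```text
4.375 [0.46763855 0.16016043 0.09006402] [ 3.12950184e+00  2.72674991e-01 -2.46964934e-03] [ 0.14966146 -0.77740401 -0.22276425] 0.0007693877551242464 cam [0.545 0.173 0.237]
switch_block 0.96 [299. 117.] 50808 [0.5356 0.1435 0.04  ]
narrow_rocker_end 0.82 [356. 189.] 4086 [0.5006 0.1026 0.05  ]
square_key_top 0.41 [358. 188.] 4123 [0.505  0.1073 0.065 ]
teaspoon 0.74 [495. 174.] 2156 [ 0.5192 -0.0127  0.005 ]
tuna_tin 0.73 [494. 177.] 2173 [0.5209 0.0154 0.04  ]
[[250.7456334  238.94299295]] [[251.364383   227.54581792]]
```

View pics/w2.png

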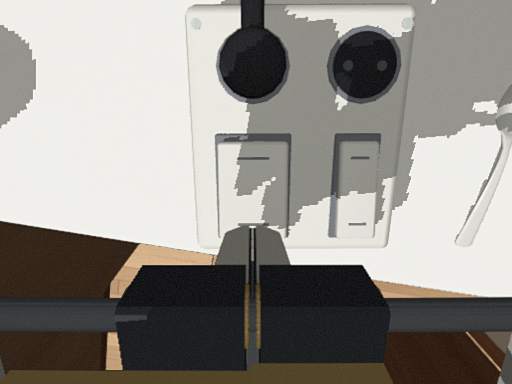

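The fingertips (252,228) sit over the mark on the near end of the wide rocker, and the narrow rocker (356,189) is well clear. I'll press now.

Emit:
carry_out:
  rows:
    - [0,0,0.01,0,0,0]
    - [0,0,0.015,0,0,0]
    - [0,0,0.017,0,0,0]
    - [0,0,0.019,0,0,0]
    - [0,0,0.021,0,0,0]
    - [0,0,0.023,0,0,0]
    - [0,0,0.024,0,0,0]
    - [0,0,0.024,0,0,0]

```text
t: 6.12
tool_pos: [0.468, 0.1604, 0.067]
orientation: [3.13, 0.273, -0.001]
force: [-6.4, -1.6, 9.8]
opening: 0.0005
gripper_force: 5.2
```

Emit:
carry_out:
  rows:
    - [0,0,0.001,0,0,0]
    - [0,0,0.002,0,0,0]
    - [0,0,0.003,0,0,0]
    - [0,0,0.003,0,0,0]

```text
t: 6.62
tool_pos: [0.4683, 0.1605, 0.0664]
orientation: [3.13, 0.273, -0.001]
force: [-18.9, -3.7, 33.9]
opening: 0.0003
gripper_force: 18.2
```

Emit:
carry_out:
  rows:
    - [0,0,-0.02,0,0,0]
    - [0,0,-0.06,0,0,0]
    - [-0.01,0.04,-0.077,0,0,0]
    - [-0.015,0.08,-0.077,0,0,0]
    - [-0.015,0.08,-0.077,0,0,0]

```text
t: 7.25
tool_pos: [0.4678, 0.0771, 0.1408]
orientation: [3.13, 0.268, 0.002]
force: [-0.6, 1.0, -0.4]
opening: 0.0001
gripper_force: 0.0
```

```bash
python3 look.py w3.png
```

```text
7.25 [0.46784054 0.07710862 0.14082428] [3.12954136e+00 2.68231800e-01 2.39958567e-03] [-0.58673748  0.95795071 -0.44217386] 0.00011768454230773627 cam [0.545 0.09  0.288]
switch_block 0.59 [180.  98.] 35248 [0.5316 0.1405 0.04  ]
grinder 0.86 [463. 170.] 19038 [ 0.5173 -0.0723  0.055 ]
wide_rocker_end 0.94 [139. 148.] 4492 [0.492  0.1644 0.05  ]
narrow_rocker_end 0.73 [227. 149.] 2635 [0.5024 0.1007 0.05  ]
narrow_rocker_end 0.36 [478. 229.] 2003 [ 0.4734 -0.1037  0.05  ]
bar_key_top 0.7 [478. 227.] 1869 [ 0.4796 -0.0909  0.065 ]
teaspoon 0.88 [367.  98.] 2300 [ 0.5566 -0.0059  0.005 ]
teaspoon 0.68 [225. 153.] 2637 [0.4907 0.1039 0.005 ]
mug 0.39 [477. 228.] 2013 [ 0.4679 -0.1193  0.03  ]
salt_shaker 0.62 [477. 228.] 1991 [ 0.486  -0.0705  0.09  ]
```

View pics/w3.png

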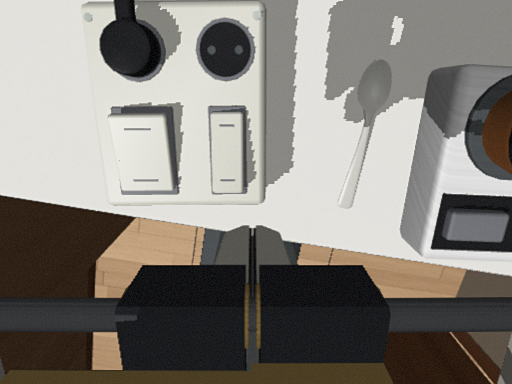

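The wide rocker (140,150) is tipped over with its far end raised, and the narrow one hasn't changed. On to the bar key.

Emit:
carry_out:
  rows:
    - [-0.005,0.04,0,0,0,0]
    - [-0.01,0.09,0,0,0,0]
    - [-0.014,0.14,0,0,0,0]
    - [-0.0175,0.17,0,0,0,0]
    - [-0.0175,0.17,0.02,0,0,0]
    - [-0.0175,0.17,0.04,0,0,0]
    - [-0.0175,0.17,0.046,0,0,0]
    - [-0.0175,0.17,0.046,0,0,0]

```text
t: 9.0
tool_pos: [0.4793, -0.0913, 0.0944]
orientation: [-3.129, -0.273, 0.001]
force: [-0.3, -0.3, 0.9]
opening: 0.0005
gripper_force: 0.0
```

```bash
python3 look.py w4.png
```

```text
9.0 [ 0.47925002 -0.09130759  0.09435396] [-3.12944662e+00 -2.73224701e-01  1.01864659e-03] [-0.34076365 -0.29869141  0.88492183] 0.000453067217198457 cam [ 0.557 -0.078  0.241]
switch_block 0.68 [ 13. 131.] 4998 [0.5086 0.0623 0.04  ]
grinder 0.87 [348. 136.] 66057 [ 0.5421 -0.1359  0.055 ]
bar_key_top 0.69 [258. 221.] 1571 [ 0.4863 -0.0945  0.065 ]
square_key_top 0.67 [336. 235.] 1150 [ 0.4856 -0.141   0.065 ]
round_key_top 0.56 [419. 234.] 2053 [ 0.4947 -0.1891  0.065 ]
teaspoon 0.68 [150.  74.] 3552 [ 0.5561 -0.0077  0.005 ]
```

View pics/w4.png

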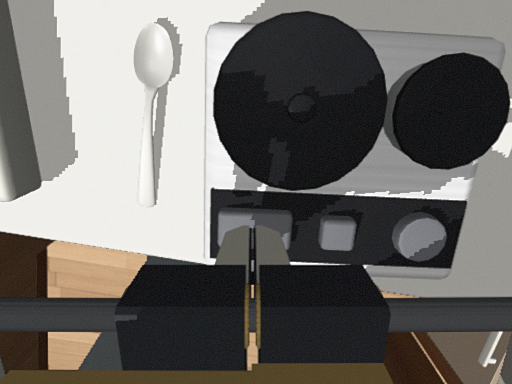

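The fingertips are over the bar key (centre about (255,232)). Square key is at (337,234) and round key at (420,236). I'll press the bar.

Emit:
carry_out:
  rows:
    - [0,0,0.008,0,0,0]
    - [0,0,0.011,0,0,0]
    - [0,0,0.013,0,0,0]
    - [0,0,0.015,0,0,0]
    - [0,0,0.016,0,0,0]
    - [0,0,0.017,0,0,0]
    - [0,0,0.0175,0,0,0]
    - [0,0,0.018,0,0,0]
    - [0,0,0.018,0,0,0]

```text
t: 10.88
tool_pos: [0.4795, -0.0914, 0.0779]
orientation: [-3.13, -0.273, 0.0]
force: [-10.2, 3.9, 17.9]
opening: 0.0004
gripper_force: 8.8
```

Emit:
carry_out:
  rows:
    - [0,0,-0.015,0,0,0]
    - [0,0,-0.036,0,0,0]
    - [-0.001,0.03,-0.036,0,0,0]
    - [-0.002,0.07,-0.036,0,0,0]
    - [-0.002,0.1,-0.036,0,0,0]
    - [-0.002,0.1,-0.025,0,0,0]
    - [-0.002,0.1,-0.018,0,0,0]
    - [-0.002,0.1,-0.018,0,0,0]

```text
t: 11.88
tool_pos: [0.4939, -0.189, 0.0933]
orientation: [-3.128, -0.274, 0.003]
force: [0.2, -0.6, 1.0]
opening: 0.0007
gripper_force: 0.0
```

```bash
python3 look.py w5.png
```

```text
11.875 [ 0.49394396 -0.18898031  0.09325165] [-3.12821739e+00 -2.74244486e-01  2.88059938e-03] [ 0.23688276 -0.63856142  0.95058622] 0.0006629375184891645 cam [ 0.571 -0.176  0.24 ]
grinder 0.6 [ 92. 225.] 2600 [ 0.4768 -0.0932  0.055 ]
grinder 0.56 [158. 131.] 70571 [ 0.5411 -0.1274  0.055 ]
bar_key_top 0.88 [ 94. 225.] 2642 [ 0.4825 -0.099   0.065 ]
square_key_top 0.86 [172. 230.] 1255 [ 0.4875 -0.1437  0.065 ]
round_key_top 0.8 [257. 220.] 692 [ 0.5017 -0.1914  0.065 ]
teaspoon 0.75 [ 15. 179.] 706 [ 0.4789 -0.0118  0.005 ]
teaspoon 0.69 [256. 220.] 610 [ 0.4776 -0.1957  0.005 ]
mug 0.86 [462. 261.] 6446 [ 0.4824 -0.3455  0.03  ]
mug 0.51 [176. 227.] 1250 [ 0.4729 -0.1397  0.03  ]
lemon_a 0.64 [158. 129.] 70671 [ 0.5381 -0.1211  0.03  ]
lemon_a 0.52 [259. 220.] 701 [ 0.4882 -0.1954  0.03  ]
```

View pics/w5.png

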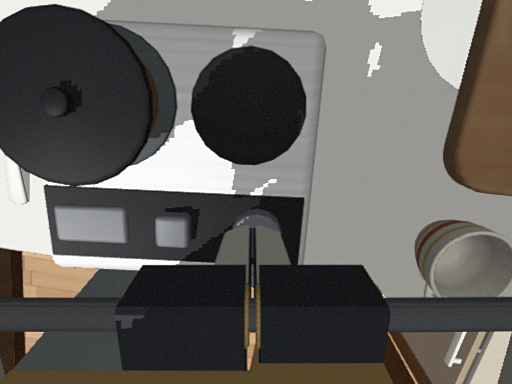

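The fingertips are on the round key (257,230), with the square key clear at (172,230). Pressing and holding.

Emit:
carry_out:
  rows:
    - [0.001,0,0.008,0,0,0]
    - [0.002,0,0.011,0,0,0]
    - [0.002,0,0.013,0,0,0]
    - [0.002,0,0.015,0,0,0]
    - [0.002,0,0.016,0,0,0]
    - [0.002,0,0.017,0,0,0]
    - [0.002,0,0.0175,0,0,0]
    - [0.002,0,0.018,0,0,0]
    - [0.002,0,0.018,0,0,0]

```text
t: 13.75
tool_pos: [0.4967, -0.1899, 0.0778]
orientation: [-3.13, -0.273, 0.0]
force: [-8.3, 3.4, 14.8]
opening: 0.0006
gripper_force: 7.8
```

```bash
python3 -c "
from plant import robot
print(robot.read_state()['force']); print(robot.close_job())"
```

```text
[-8.30009557  3.43027925 14.81449442]
the job is handed in; nothing more can be done
None
```

I tipped the wide rocker on, pressed the bar key down, and handed the job in with the fingers holding the round key down at about 15 N; no pass/fail verdict came back.

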